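Unlatch the carving holder from its bench ball and hold it up

ROBOT

A 6-joint arm with a two-finger parallel gripper is mounted at the origin on the work surface. World frame = base frame: x ahead of the robot, y to its left, z up, the work surface at z = 0. Lengths are in m, angles in rad, forces in N, time in s.
With the tool pointing down it reaches from about 0.35 to 0.775 m from the base axis. Payload 5.5 kg.
Tool frame: the origin (TCP) lies between the finger pads; the fingertips stand 19 mm ahead of it and the grasp point (between the pads) is the TCP; z points along the fingers, y is the line along which they close (so a half turn about z gives the same grasp; the last joint's range is limited). The gripper opens to 85 mm and grips with 20 to 120 N. Pads are 22 mm wide; open, the fingers measure 114 mm over their backs; the gripper's body (76 mm by 85 mm) begins 54 mm behind the grasp point. The pads swing forward as they close: fully open they stand 13 mm farther back than shut.
Start: joints at [0.995, 0.313, 0.046, 1.304, 0, 1.431], TCP at [0.243, 0.521, 0.25] pointing down, gripper open.
Joint ranges: [-2.76, 2.76], [-0.86, 1.69], [-1.03, 1.26], [-2.2, 2.34], [-1.47, 1.5], [-3.14, 3.14]. Speed limits (rad/s): [2.57, 2.57, 3.14, 3.14, 3.14, 3.14].

INTERFACE

Orientations are given as a unit quaternion [w, x, y, z].
In Python, from workcell import env gives the robot as it stands.
- The arm moves only by the tool carry_out, never from a script. Its argument "increments" is a list that holds one entry, the list of rows, each a list of 6 numbers: the shift along the tool's x, y, z each as a share of 50 cm, from -1 to 1, then the turn, a rotation vector about the tool's x, y, z each as a share of 2 pi rad, from -1 to 1. In form: [[[x, y, z, ax, ay, az], ...]]. A call has 1 to 5 rows; each row is the pose to reach, as a shift and turn from the pose commanded when the call began, along the tool's axes at that moment, turning the shorter way round; what a row does not reach only later rows make up. A row lasts 1/8 s, in which the tool goes at most 62.5 mm and 10.7 degrees, less where a joint would pass 70% of its speed; a pose out of reach is approached as far as the arm can. A call with a number of a shift or a turn outside -1 to 1 is refused whole. A call with a gripper value outside its range is refused whole. "jaw" is the closure, from 0 (fully open) to 1 (shut), set as the call begins (left out, the last holds). The fingers move at their own pace and stop on an object; "squeeze" is the grip in N (left out, the last holds). Time passes only in rows, so rows that repeat a pose let the fingers close. It gives the time, the measured TCP pose, the force, the opening and the grip force at its end, in the units of the state.
- env.get_state(): the state, without advancing time (a new reading comes with each control period).
- env.read_camera(name): name is "side" or "top"; returns a dict with "frame" (420x560x3 uint8, blue, green, red), "z_map" (420x560 float32, m along the optical axis (not along the pixel's ray), 0 where there is no reading), "intrinsics" (3x3 intrinsics, pixels), "k1" (the pictures are not rectified: a ray, as slopes to the right and down, at radius r is drawn at 1 + k1 r^2 times it, then the intrinsics apply), "R" (3x3) and "t" (3): a world point X has camera coordinates R X + t. Camera axes: x right, y down, z forward; pixel columns grow to the right and rows downward; lengths in m; the calibration is good to about 2 mm. A picture is of the moment at which its call begins.
- env.hand_in(): hands the job in; it is judged then, once.
Trained networks look in the newest picture that a camera, given by its name, has taken for a name from the list of things; names that differ only in an ending like _2 or _b are one class to them, and where a whole thing is asked for, a point or a joint stands for the part that bears it (a point fixed in the world has none). Each returns a list of dicts, best first, with "score" (0 to 1); they miss things now and then, are a little off and sometimes report something else, mostly with a low value. They report only what shows in the picture. A call takes as long as a camera call. They do not tell look-alikes from the thing itself.
- env.find_in(camera, name): "position" ([x, y, z] in m, in world coordinates, good to about 4 mm: the middle of the surface that is visible of it).
The state is a dict: "clock": time; "joint_pos": joint angles; "qvel": joint speeds; "tau": joint torques, N m; "tcp_pos": TCP position; "orientation": TCP orientation; "wrist_force": force on the tool from outside, world axes, zero at the start; "ft_torque": the same for the moment, N m; "finger_gap": finger opening in m; "grip_force": force on a finger pad.
Only numpy, scipy, OpenCV 4.12 (cv2) and the standard library are available. Lean on these libraries where they do the work, as an engineer would, in place of code of your own. Each camera call takes 0.05 s, during which the arm holds its last target. There are 200 camera calls.

TASK

The red work holder with the half-carved rosette is locked on the steel ball by a spring latch. Take the yellow latch grip with a light squeeze (it is brittle), pull it sideways against its spring until the jaw is clear of the ball, and with the latch held open lift the holder off the ball without wrenching it. Finish still holding it level and still, about ten centimetres above where it sat, with nothing else touching it, and leave the glue bottle, the tin and the chisel where they are.

Things in the scene. Friction and masses are not known exactly. Their poses are not given: they have to be found in the camera images.
- mount: Ball mount fixed to the bench, place and heading vary: green base plate 220 x 90 x 10 mm (55 mm behind to 165 mm ahead of the origin along x), steel neck 20 mm wide, steel ball 50 mm wide with a flat shoulder 15 mm below its centre, wooden rest under the tongue 105 mm ahead. Origin: on the bench below the ball; z up, x along the tongue.
- ball (a point): Centre of the steel ball, 70 mm above the bench (ball's top at 95 mm); axes as mount.
- coupler: Loose work holder, 0.45 to 0.7 kg: red box 104 x 64 mm capping the ball with 2 mm play, tongue along +x, 72 mm wooden rosette 118 mm along +x. Origin: its socket centre, at ball when seated; z up. The jaw reaches 25 mm below the origin: clear of the ball after rising 50 mm. Centre of mass within 15 mm of under the yellow grip. Wrenching it on its mount with over 40 N harms it.
- latch (a joint): Slide of the spring latch along the coupler's +y (to the left when looking from the ball towards the rosette, the side with the steel jaw leg): 0 = closed (jaw under the ball's shoulder, the holder cannot be lifted), 0.020 m = end stop. Opened more than 0.014 m the jaw passes the ball; it springs shut when let go. The spring pulls back with 3.5 N at 0, 8 N at 0.020.
- grip (a point): Point in the yellow latch grip, an upright block 38 mm long (coupler's x), 18 mm thick (y), 36 mm high, fixed on the steel latch slide. On its centre line 16 mm below its top, 20 mm above the slide, 128 mm above the bench when seated; moves with the latch; axes as coupler. Brittle: cracks when the fingers press with over 70 N, both added up (35 N on each).
- glue: Bystander: white glue bottle with red cap, 52 mm wide, 115 mm high; origin under its centre.
- tin: Bystander: small blue and dark tin, 48 mm wide, 62 mm high; origin under its centre.
- chisel: Bystander: wood chisel lying on the bench, 237 mm long, 26 mm thick; origin on the bench at the middle of its length, blade to its +x.
Things that resemble listed ones, but are neither listed nor needed, are in the scene too. Of the things like the coupler, leave any that is blue or purple; of the rest the smaller one is meant.

How it is judged:
On the way, in this order (a step that is already met when the one before it is completed fails the run):
1. the latch is pulled open while the holder still sits on its ball (value of joint latch above 0.011 m and z of coupler in the frame of ball below 0.01 m), for 0.1 s.
2. the holder is lifted off the ball (z of coupler in the frame of ball above 0.055 m), for 0.1 s.
At the end, for the whole second after the job is handed in: The fingers hold the holder with its origin 75 to 140 mm above the ball's centre and within 70 mm of it sideways, tilted less than 15 degrees, slower than 30 mm/s, touching neither the mount nor a bystander (z of coupler in the frame of ball between 0.075 and 0.14 m and horizontal distance between coupler and ball below 0.07 m and angle between coupler's own z axis and vertical below 0.26 rad and linear speed of coupler below 0.03 m/s and contact force between the fingers and coupler above 1 N and contact force between coupler and mount below 0.1 N and contact force between coupler and glue below 0.1 N and contact force between coupler and tin below 0.1 N and contact force between coupler and chisel below 0.1 N); the arm keeps its last pose, push and grip.
It fails at once if the fingers press the holder or its grip with more than 70 N in all (contact force between the fingers and coupler above 70 N).
It fails at once if the holder is wrenched against its mount with more than 40 N (contact force between coupler and mount above 40 N).
It fails at once if a bystander is shifted more than 20 mm (distance of any of glue, tin, chisel from where it was at the start of the episode above 0.02 m).
It also fails if it takes over 32 s, if anything falls off the work surface, if the arm or the gripper's body presses on something with over 40 N, if the wrist force passes 120 N, or if a joint passes its speed limit or range.

## Working session

There is one attempt and no reset: what is moved stays moved. The work goes in short steps, Python scripts to look and compute and a tool call to move; the robot and the scene stay as the last step left them, time stands still between calls to the robot, and variables do not carry over. Pictures are saved under pics/ and viewed, at most 10 in all, crops included, and the job is handed in when it is done.

Besides the shell and the picture viewer there is one more tool, called after "Emit:" as name(argument=value, ...) on one line, values as JSON. carry_out: Moves the arm, as the interface text tells. Its arguments: {"type":"object","properties":{"increments":{"type":"array","items":{"type":"array","items":{"type":"array","items":{"type":"number","minimum":-1,"maximum":1}}}},"jaw":{"type":"number"},"squeeze":{"type":"number"}},"required":["increments"]}

```bash
mkdir -p pics; ls
cat > h.py <<'E'
import numpy as np, cv2
from workcell import env
def pts(c):
    z=c["z_map"]; K=c["intrinsics"]; h,w=z.shape
    v,u=np.mgrid[0:h,0:w].astype(np.float32)
    k=np.array([c["k1"],0,0,0],float)
    xy=cv2.undistortPoints(np.stack([u.ravel(),v.ravel()],1)[:,None].astype(np.float64),np.array(K,float),k)[:,0]
    P=np.column_stack([xy*z.ravel()[:,None],z.ravel()])
    return ((P-np.array(c["t"]))@np.array(c["R"])).reshape(h,w,3)
def pix(c,X):
    p,_=cv2.projectPoints(np.array(X,float).reshape(-1,3),cv2.Rodrigues(np.array(c["R"],float))[0],np.array(c["t"],float),np.array(c["intrinsics"],float),np.array([c["k1"],0,0,0],float))
    return p[:,0]
E
python3 - <<'E'
from h import *
im=[]
for n in("top","side"):
    c=env.read_camera(n); np.savez("c_"+n,**c); cv2.imwrite(f"pics/{n}.png",c["frame"])
    for t in("mount","coupler","grip","latch","glue","tin","chisel"):
        for r in env.find_in(n,t)[:4]:
            print(n,t,np.round(r["position"],3),round(r["score"],2),pix(c,r["position"])[0].round())
print(env.get_state())
E
```

```text
pics
top mount [ 0.581 -0.001  0.01 ] 0.8 [288. 187.]
top coupler [ 0.635 -0.005  0.11 ] 0.91 [290. 162.]
top coupler [ 0.306 -0.285  0.09 ] 0.8 [387. 276.]
top coupler [ 0.372 -0.009  0.065] 0.55 [291. 253.]
top grip [ 0.386 -0.036  0.055] 0.73 [300. 248.]
top grip [ 0.282 -0.265  0.067] 0.72 [379. 284.]
top grip [ 0.611 -0.012  0.111] 0.69 [292. 170.]
top grip [0.629 0.317 0.063] 0.62 [183. 168.]
top latch [ 0.288 -0.269  0.069] 0.96 [381. 282.]
top latch [ 0.387 -0.038  0.047] 0.81 [301. 248.]
top latch [ 0.608 -0.01   0.106] 0.73 [292. 172.]
top latch [0.622 0.318 0.062] 0.57 [182. 170.]
top glue [ 0.619 -0.168  0.074] 0.53 [344. 170.]
top tin [ 0.514 -0.094  0.061] 0.76 [319. 205.]
top chisel [0.53  0.136 0.017] 0.66 [243. 202.]
side mount [ 0.638 -0.023  0.01 ] 0.6 [342. 236.]
side coupler [0.577 0.318 0.068] 0.97 [284. 150.]
side coupler [ 0.626 -0.017  0.107] 0.94 [341. 212.]
side coupler [ 0.367 -0.022  0.056] 0.66 [247. 248.]
side coupler [ 0.306 -0.308  0.087] 0.57 [254. 345.]
side grip [ 0.383 -0.046  0.048] 0.94 [256. 256.]
side grip [ 0.608 -0.024  0.104] 0.77 [335. 217
[... 466 characters left out ...]
int_pos': array([ 9.95367995e-01,  3.13153412e-01,  4.61392730e-02,  1.30360285e+00,
       -4.26670742e-06,  1.43122057e+00]), 'qvel': array([-9.81684247e-04, -4.17447383e-04, -1.08557136e-03, -5.92700872e-05,
        5.40254009e-04,  2.90038454e-04]), 'tau': array([-1.05526622e-03, -4.80389035e+01,  2.98795402e+01, -2.83772551e-04,
       -3.43076781e-04, -1.73992447e-06]), 'tcp_pos': array([0.24278304, 0.52129165, 0.2503658 ]), 'orientation': array([3.33767266e-05, 2.16205424e-01, 9.76347892e-01, 8.32527925e-05]), 'wrist_force': array([-0.66798356, -0.91702402,  0.59548899]), 'ft_torque': array([-0.02236504, -0.05741864,  0.02738855]), 'grip_force': 0.0, 'finger_gap': 0.08502716759290892}
```

View pics/top.png

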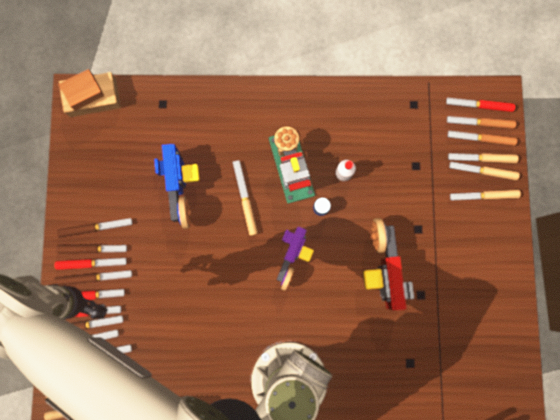

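View pics/side.png

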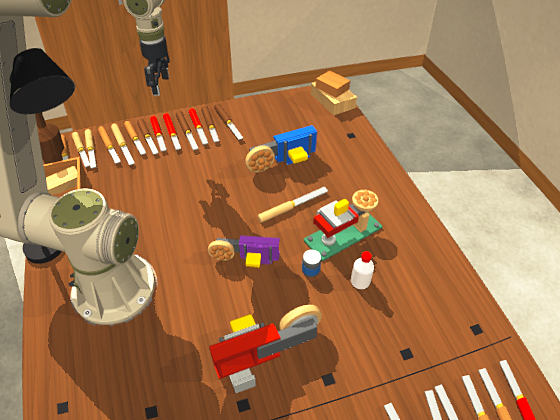

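Candidates in the top view are red on the green mount (293,168), large loose red (393,275), purple (294,245) and blue (173,170). The first one fits: it is red, the smaller of the two reds, and it sits on the ball mount. I'll confirm this with a crop and measure its heading.

```bash
cat > m.py <<'E'
from h import *
for n in("top","side"):
    c=dict(np.load(f"c_{n}.npz")); P=pts(c); H=cv2.cvtColor(c["frame"],cv2.COLOR_BGR2HSV)
    near=(np.hypot(P[...,0]-.62,P[...,1]+.01)<.17)
    h,s,v=H[...,0],H[...,1],H[...,2]
    M={"yellow":near&(h>24)&(h<34)&(s>150)&(P[...,2]>.115),
       "red":near&((h<6)|(h>174))&(s>150)&(P[...,2]>.06)&(P[...,1]>-.1),
       "green":near&(h>50)&(h<95)&(s>80)&(P[...,2]<.03)}
    for k,m in M.items():
        Q=P[m]
        if len(Q)<4: print(n,k,len(Q)); continue
        r=cv2.minAreaRect(Q[:,:2].astype(np.float32)*1000)
        print(n,k,len(Q),Q.mean(0).round(4),"z",np.percentile(Q[:,2],[5,50,95]).round(3),[np.round(x,1) for x in r])
    m=near&(P[...,2]>.075)&(P[...,0]>.66)&(P[...,1]>-.1); Q=P[m]
    print(n,"rosette",len(Q),cv2.minEnclosingCircle(Q[:,:2].astype(np.float32)*1000),np.median(Q[:,2]))
t=np.load("c_top.npz")["frame"][110:220,225:375]; s=np.load("c_side.npz")["frame"][170:300,270:400]
cv2.imwrite("pics/crop.png",np.hstack([cv2.resize(t,(400,400*110//150),interpolation=3),cv2.resize(s,(293,293),interpolation=3)]))
E
python3 m.py
```

```text
top yellow 76 [ 0.6225 -0.0172  0.1434] z [0.139 0.143 0.149] [array([622.9, -17.3]), array([36.9, 17.6]), np.float64(17.2)]
top red 211 [ 0.6    -0.0232  0.1001] z [0.095 0.1   0.106] [array([611.8, -20.9]), array([104.1,  63.2]), np.float64(15.3)]
top green 352 [ 0.6035 -0.0093  0.0105] z [0.005 0.01  0.016] [array([646.3, -11.5]), array([216.2,  86.3]), np.float64(15.4)]
top rosette 545 ((698.160888671875, -4.278099060058594), 49.51822280883789) 0.11071537746258749
side yellow 70 [ 0.6229 -0.0183  0.1419] z [0.138 0.142 0.145] [array([624.1, -17.2]), array([36.6, 17.7]), np.float64(13.7)]
side red 416 [ 0.5974 -0.0376  0.0921] z [0.076 0.095 0.102] [array([618.3, -17.3]), array([119.4,  70.6]), np.float64(14.3)]
side green 1016 [ 0.6334 -0.0304  0.0104] z [0.006 0.011 0.014] [array([650. ,  -8.3]), array([228.2,  96. ]), np.float64(15.2)]
side rosette 550 ((700.6895141601562, -4.539894104003906), 53.62804412841797) 0.1095025572422022
```

View pics/crop.png

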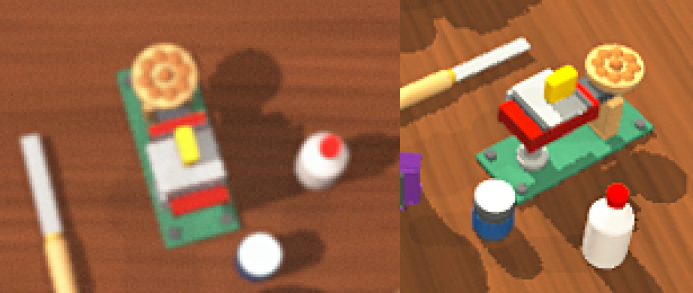

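The crop confirms it: a red holder with a steel top plate and yellow grip, seated on the green mount, with the rosette ahead and its heading about 15.3° from world x. The tin and the glue bottle stand to its right. The grip centre is at about (0.623, -0.0175), with its top at 0.144. I'm moving above it now.

Emit:
carry_out(increments=[[[-0.1,-0.06,0,0,0,-0.022],[-0.2,-0.12,0,0,0,-0.044],[-0.3,-0.18,0,0,0,-0.066],[-0.4,-0.24,0,0,0,-0.088],[-0.5,-0.3,0,0,0,-0.112]]], jaw=0, squeeze=24)

```text
clock: 1.42
tcp_pos: [0.4069, 0.2782, 0.2506]
orientation: [0.0, -0.136, 0.991, 0.0]
wrist_force: [0.6, -0.2, 0.2]
finger_gap: 0.0852
grip_force: 0.0
```

```bash
cat > g.py <<'E'
import sys
from h import *
from scipy.spatial.transform import Rotation as R
s=env.get_state(); q=s["orientation"]; r=R.from_quat([q[1],q[2],q[3],q[0]])
g=np.array([float(a) for a in sys.argv[1:4]]); th=np.radians(float(sys.argv[4]))
y=np.array([-np.sin(th),np.cos(th),0]); x=np.array([np.cos(th),np.sin(th),0])
T=R.from_matrix(np.column_stack([-x,y,[0,0,-1]]))
print("t",s["clock"],"tcp",s["tcp_pos"].round(4),"shift share",(r.inv().apply(g-s["tcp_pos"])/.5).round(4),"turn share",((r.inv()*T).as_rotvec()/2/np.pi).round(4))
f=s["wrist_force"]; print("F coupler x,y,z",(f@x).round(2),(f@y).round(2),f[2].round(2),"gap",s["finger_gap"],"grip",s["grip_force"],"j",s["joint_pos"].round(2))
E
python3 g.py .6225 -.0155 .2 15.3
```

```text
t 1.425 tcp [0.4069 0.2782 0.2506] shift share [-0.2567 -0.6819  0.1013] turn share [0.     0.0002 0.0009]
F coupler x,y,z 0.56 -0.32 0.18 gap 0.08519738328353878 grip 0.0 j [ 0.44  0.15 -0.16  1.26  0.    0.16]
```

Emit:
carry_out(increments=[[[-0.04,-0.11,0,0,0,0],[-0.08,-0.22,0,0,0,0],[-0.12,-0.33,0,0,0,0],[-0.17,-0.44,0,0,0,0],[-0.21,-0.55,0,0,0,0]]])

```text
clock: 2.05
tcp_pos: [0.5814, 0.0406, 0.2505]
orientation: [0.0, -0.133, 0.991, 0.0]
wrist_force: [0.6, 0.4, -1.2]
finger_gap: 0.0855
grip_force: 0.0
```

```bash
python3 g.py .6225 -.0155 .2 15.3
```

```text
t 2.05 tcp [0.5814 0.0406 0.2505] shift share [-0.0496 -0.13    0.101 ] turn share [0.     0.0001 0.0001]
F coupler x,y,z 0.71 0.2 -1.2 gap 0.08550820555474237 grip 0.0 j [-0.07  0.33  0.07  1.31  0.   -0.34]
```

Emit:
carry_out(increments=[[[-0.025,-0.065,0.03,0,0,0],[-0.05,-0.13,0.06,0,0,0],[-0.05,-0.13,0.1,0,0,0],[-0.05,-0.13,0.1,0,0,0]]])

```text
clock: 2.55
tcp_pos: [0.6203, -0.014, 0.1983]
orientation: [-0.002, -0.133, 0.991, 0.001]
wrist_force: [-0.6, 0.1, 0.4]
finger_gap: 0.0856
grip_force: 0.0
```

```bash
python3 g.py .6225 -.0155 .133 15.3
python3 - <<'E'
from h import *
c=env.read_camera("side"); np.savez("c_side2",**c)
P=pts(c);H=cv2.cvtColor(c["frame"],cv2.COLOR_BGR2HSV);h,s,v=cv2.split(H)
m=(np.hypot(P[...,0]-.62,P[...,1]+.01)<.1)&(h>24)&(h<34)&(s>150)&(P[...,2]>.115); Q=P[m]
print(len(Q),cv2.minAreaRect(Q[:,:2].astype(np.float32)*1000),Q[:,2].max())
u,w=pix(c,[.6225,-.0155,.15])[0].astype(int)
cv2.imwrite("pics/hover.png",cv2.resize(c["frame"][max(0,w-70):w+60,u-80:u+80],(640,520),interpolation=3))
E
```

```text
t 2.55 tcp [ 0.6203 -0.014   0.1983] shift share [-0.0038 -0.0042  0.1306] turn share [ 0.0003 -0.0006 -0.    ]
F coupler x,y,z -0.57 0.27 0.42 gap 0.0856320471474114 grip 0.0 j [-0.15  0.42  0.08  1.23  0.   -0.42]
75 ((623.6206665039062, -17.589710235595703), (36.43455505371094, 20.409326553344727), 11.91879653930664) 0.1480103006623638
```

View pics/hover.png

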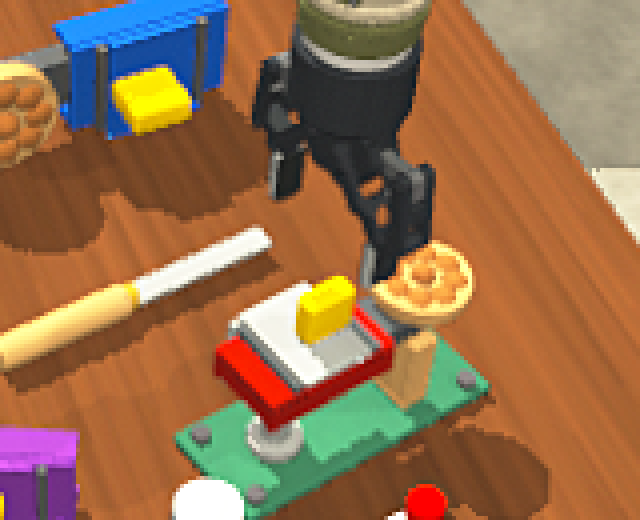

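The open gripper hangs over the grip (at 327,308 in the crop), with its fingers on either side of the grip's thickness. I'm going down.

Emit:
carry_out(increments=[[[-0.003,-0.003,0.04,0,0,0],[-0.003,-0.003,0.08,0,0,0],[-0.003,-0.003,0.12,0,0,0],[-0.003,-0.003,0.13,0,0,0],[-0.003,-0.003,0.13,0,0,0]]])

```text
clock: 3.22
tcp_pos: [0.6235, -0.0144, 0.1362]
orientation: [0.0, -0.134, 0.991, -0.0]
wrist_force: [-0.3, 0.0, 0.5]
finger_gap: 0.0856
grip_force: 0.0
```

```bash
python3 g.py .6225 -.0155 .133 15.3
```

```text
t 3.225 tcp [ 0.6235 -0.0144  0.1362] shift share [ 0.0026 -0.0016  0.0065] turn share [-0.      0.0001  0.0002]
F coupler x,y,z -0.28 0.12 0.5 gap 0.08559651429559462 grip 0.0 j [-0.15  0.46 -0.02  1.09  0.   -0.42]
```

Emit:
carry_out(increments=[[[0,-0.001,0.003,0,0,0],[0,-0.001,0.003,0,0,0],[0,-0.001,0.003,0,0,0],[0,-0.001,0.003,0,0,0]]], jaw=0.7, squeeze=20)

```text
clock: 3.72
tcp_pos: [0.6235, -0.0152, 0.134]
orientation: [0.0, -0.134, 0.991, 0.0]
wrist_force: [-0.0, -0.4, -0.2]
finger_gap: 0.0258
grip_force: 0.0
```

Emit:
carry_out(increments=[[[0,0,0,0,0,0],[0,0,0,0,0,0],[0,0,0,0,0,0],[0,0,0,0,0,0]]], jaw=0.85, squeeze=20)

```text
clock: 4.22
tcp_pos: [0.6235, -0.0154, 0.1339]
orientation: [0.0, -0.133, 0.991, -0.0]
wrist_force: [-0.5, -0.6, 1.3]
finger_gap: 0.0178
grip_force: 21.2
```

```bash
python3 g.py .6225 -.0155 .133 15.3
```

```text
t 4.225 tcp [ 0.6235 -0.0154  0.1339] shift share [0.002  0.0003 0.0019] turn share [-0.      0.      0.0001]
F coupler x,y,z -0.69 -0.45 1.25 gap 0.01777541699578141 grip 21.221404373645782 j [-0.15  0.46 -0.03  1.08 -0.   -0.42]
```

Emit:
carry_out(increments=[[[0,0.005,0,0,0,0],[0,0.01,0,0,0,0],[0,0.015,0,0,0,0],[0,0.02,0,0,0,0],[0,0.02,0,0,0,0]]], jaw=0.85, squeeze=25)

```text
clock: 4.85
tcp_pos: [0.621, -0.0056, 0.1339]
orientation: [0.0, -0.134, 0.991, -0.0]
wrist_force: [1.0, -4.1, 2.5]
finger_gap: 0.0179
grip_force: 25.4
```

```bash
python3 g.py .6225 -.0155 .133 15.3
```

```text
t 4.85 tcp [ 0.621  -0.0056  0.1339] shift share [ 0.0023 -0.0198  0.0019] turn share [-0.0001  0.0001  0.0002]
F coupler x,y,z -0.14 -4.23 2.47 gap 0.01787890251553743 grip 25.419061481952667 j [-0.14  0.46 -0.03  1.08 -0.   -0.41]
```

Emit:
carry_out(increments=[[[0,0.006,0,0,0,0],[0,0.012,0,0,0,0],[0,0.012,0,0,0,0],[0,0.012,0,0,0,0]]])

```text
clock: 5.35
tcp_pos: [0.6195, -0.0004, 0.1339]
orientation: [0.0, -0.133, 0.991, -0.001]
wrist_force: [0.8, -7.4, 1.7]
finger_gap: 0.0176
grip_force: 25.5
```

```bash
python3 g.py .6225 -.0155 .133 15.3
python3 - <<'E'
from h import *
c=env.read_camera("side"); np.savez("c_side3",**c)
P=pts(c);H=cv2.cvtColor(c["frame"],cv2.COLOR_BGR2HSV);h,s,v=cv2.split(H)
x=np.array([.9646,.2639]);y=np.array([-.2639,.9646])
for n,cc in(("before",dict(np.load("c_side2.npz"))),("now",c)):
    P=pts(cc);h,s,v=cv2.split(cv2.cvtColor(cc["frame"],cv2.COLOR_BGR2HSV))
    near=np.hypot(P[...,0]-.62,P[...,1]+.01)<.1
    for k,m in(("yel",near&(h>24)&(h<34)&(s>150)&(P[...,2]>.115)),("red",near&((h<6)|(h>174))&(s>150)&(P[...,2]>.06))):
        Q=P[m]; print(n,k,len(Q),"y",np.percentile(Q[:,:2]@y,[2,50,98]).round(4),"z",np.percentile(Q[:,2],[2,50,98]).round(4))
u,w=pix(c,[.6225,-.0155,.13])[0].astype(int)
cv2.imwrite("pics/pull.png",cv2.resize(c["frame"][max(0,w-60):w+60,u-70:u+70],(630,540),interpolation=3))
E
```

```text
t 5.35 tcp [ 6.195e-01 -4.000e-04  1.339e-01] shift share [ 0.0022 -0.0307  0.0019] turn share [-0.0002  0.0001  0.0001]
F coupler x,y,z -1.18 -7.39 1.67 gap 0.017624821354267784 grip 25.499424934387207 j [-0.13  0.45 -0.04  1.08 -0.   -0.4 ]
before yel 75 y [-0.1912 -0.1831 -0.1728] z [0.1275 0.1423 0.1468]
before red 415 y [-0.2137 -0.2008 -0.1529] z [0.0747 0.0948 0.1032]
now yel 29 y [-0.1741 -0.164  -0.1528] z [0.1279 0.1424 0.1464]
now red 513 y [-0.211  -0.2018 -0.1498] z [0.0735 0.0974 0.1033]
```

View pics/pull.png

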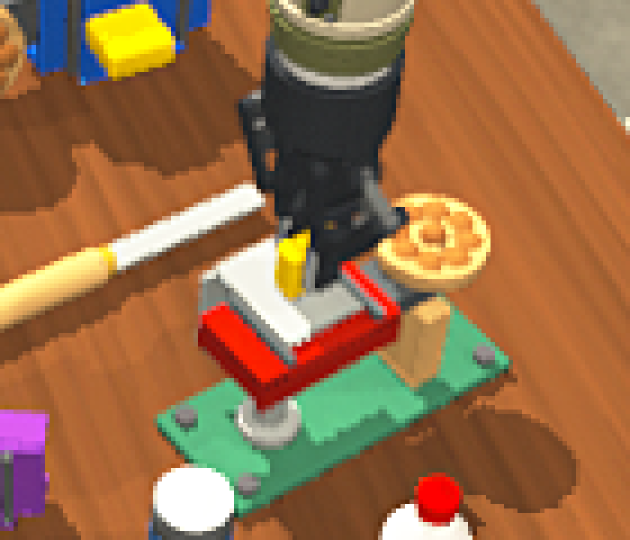

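The grip has moved about 17 mm to +y (crop 292,268) while the holder stayed seated. The 7.4 N spring force matches that opening. Next is a gentle straight lift.

Emit:
carry_out(increments=[[[0,0,-0.005,0,0,0],[0,0,-0.01,0,0,0],[0,0,-0.02,0,0,0],[0,0,-0.03,0,0,0],[0,0,-0.04,0,0,0]]])

```text
clock: 6.02
tcp_pos: [0.6183, 0.0005, 0.1525]
orientation: [-0.001, -0.134, 0.991, 0.0]
wrist_force: [0.7, -4.0, -4.2]
finger_gap: 0.0179
grip_force: 25.4
```

```bash
python3 g.py .6195 0 .133 15.3
```

```text
t 6.025 tcp [6.183e-01 5.000e-04 1.525e-01] shift share [-0.0021 -0.0016  0.0391] turn share [ 0.0002 -0.0004  0.0002]
F coupler x,y,z -0.36 -4.09 -4.19 gap 0.017899645640695336 grip 25.416986346244812 j [-0.13  0.44 -0.01  1.12  0.   -0.4 ]
```

Emit:
carry_out(increments=[[[0,0,-0.02,0,0,0],[0,0,-0.04,0,0,0],[0,0,-0.06,0,0,0],[0,0,-0.08,0,0,0],[0,0,-0.1,0,0,0]]])

```text
clock: 6.65
tcp_pos: [0.6192, 0.0003, 0.2046]
orientation: [0.0, -0.134, 0.991, 0.0]
wrist_force: [-0.5, 0.1, -5.9]
finger_gap: 0.0179
grip_force: 25.0
```

Emit:
carry_out(increments=[[[0,0,-0.02,0,0,0],[0,0,-0.04,0,0,0],[0,0,-0.06,0,0,0],[0,0,-0.07,0,0,0],[0,0,-0.07,0,0,0]]])

```text
clock: 7.28
tcp_pos: [0.6194, 0.0002, 0.2393]
orientation: [0.0, -0.134, 0.991, -0.0]
wrist_force: [-0.1, 0.1, -5.8]
finger_gap: 0.0172
grip_force: 25.0
```

```bash
python3 g.py .6195 0 .234 15.3
python3 - <<'E'
from h import *
c=env.read_camera("side"); np.savez("c_side4",**c)
x=np.array([.9646,.2639]);y=np.array([-.2639,.9646])
P=pts(c);h,s,v=cv2.split(cv2.cvtColor(c["frame"],cv2.COLOR_BGR2HSV))
near=np.hypot(P[...,0]-.62,P[...,1]+.01)<.12
for k,m in(("yel",near&(h>24)&(h<34)&(s>150)&(P[...,2]>.115)),("red",near&((h<6)|(h>174))&(s>150)&(P[...,2]>.13))):
    Q=P[m]; print(k,len(Q),"x",np.percentile(Q[:,:2]@x,[2,50,98]).round(4),"y",np.percentile(Q[:,:2]@y,[2,50,98]).round(4),"z",np.percentile(Q[:,2],[2,50,98]).round(4))
A=np.c_[Q[:,:2]-Q[:,:2].mean(0),np.ones(len(Q))]
u,w=pix(c,[.6225,-.0155,.18])[0].astype(int)
cv2.imwrite("pics/lift.png",cv2.resize(c["frame"][max(0,w-70):w+90,u-90:u+90],(675,600),interpolation=3))
E
```

```text
t 7.275 tcp [6.194e-01 2.000e-04 2.393e-01] shift share [-0.     -0.0004  0.0105] turn share [-0.      0.0001  0.0001]
F coupler x,y,z -0.08 0.09 -5.76 gap 0.017231253269291702 grip 25.02241551876068 j [-0.13  0.4   0.15  1.32  0.   -0.4 ]
yel 31 x [0.5792 0.5846 0.5971] y [-0.1718 -0.1614 -0.1463] z [0.2247 0.2473 0.2508]
red 487 x [0.5336 0.5501 0.6366] y [-0.1984 -0.19   -0.136 ] z [0.1819 0.2003 0.2085]
```

View pics/lift.png

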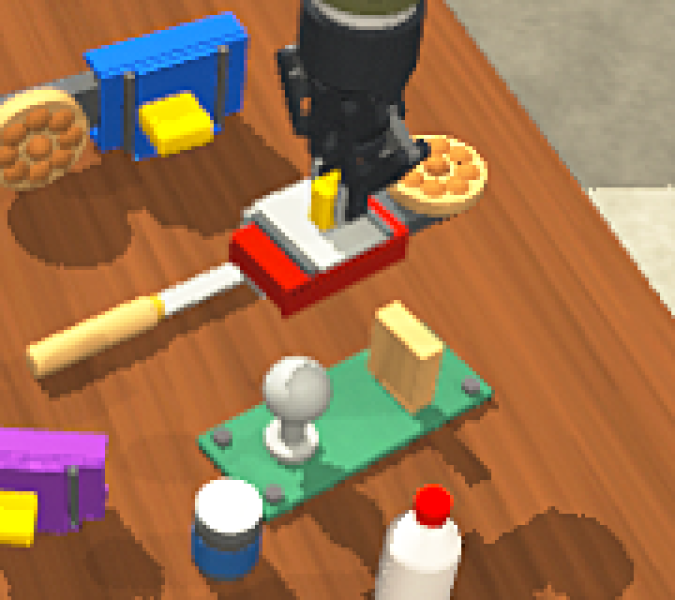

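The holder (crop 320,250) is level and about 105 mm above the bare ball (297,390), with nothing touching it. I'll let it settle, then hand in.

Emit:
carry_out(increments=[[[0,0,0,0,0,0],[0,0,0,0,0,0],[0,0,0,0,0,0],[0,0,0,0,0,0]]])

```text
clock: 7.82
tcp_pos: [0.6191, 0.0002, 0.2387]
orientation: [-0.0, -0.134, 0.991, 0.0]
wrist_force: [0.3, -0.1, -5.4]
finger_gap: 0.0173
grip_force: 25.0
```

```bash
python3 g.py .6195 0 .234 15.3; python3 -c "
from workcell import env
print(env.hand_in())"
```

```text
t 7.825 tcp [6.191e-01 2.000e-04 2.387e-01] shift share [-0.0006 -0.0006  0.0094] turn share [ 0.     -0.      0.0001]
F coupler x,y,z 0.28 -0.16 -5.42 gap 0.017308272410817786 grip 25.020009577274323 j [-0.13  0.4   0.15  1.32  0.   -0.4 ]
the job is handed in; nothing more can be done
None
```

I unlatched the red holder and lifted it off the ball, then handed in with it held level and still about 105 mm above its seat at a 25 N grip, after 7.8 s; the glue bottle, tin and chisel were left where they stood, and the hand-in returned no verdict.

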